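# Clip the pipe roller onto its spindle

## Task

Two pipe-roller stands are on the glassblower's bench; one already has its clip on the spindle, on the other the split clip still waits on the ledge. Pick up the forked pusher (not the flat-bladed one, which must be left where it lies) and with its two prongs, never with the fingers, push the waiting clip along the ledge onto the spindle groove until it snaps fully home. Then set the fork down gently, flat on the bench top, and let go.

Things in the scene. Friction and masses are not known exactly. Their poses are not given: they have to be found in the camera images.
- fork: Forked pusher, loose, 0.16 kg, flat on the bench. Beech handle 100 x 24 x 34 mm high; origin at the centre of its underside, x towards the prongs, z up. Dark steel fork 8 mm thick (z 0 to 8 mm), 46 mm wide: two 10 mm prongs at y = +-18 mm, blunt ends at x = 125 mm. Balance near x = 15 mm: grip the handle there from above, fingers across y, 60 N or more so that it does not slip in pushing.
- blade: Flat-bladed pusher, a bystander: the same handle and length as the fork, same origin and axes, but one solid blade 30 mm wide instead of two prongs. It and the fork lie about 15 cm apart, either one nearer the middle.
- clip: Steel split clip, 0.08 kg, flat on the ledge, mouth to the spindle. Origin: bore centre at underside; x to the mouth. 60 mm wide, 12 thick; heel 22 high, rear face at x = -30 mm, with a 10 mm wide tab to -36 that goes between the prongs. Sprung jaws to x = 17 mm: they touch 18 mm short of the spindle axis, snap over near 9 mm (5 to 15 N). Home: origin on the axis +-1 mm, firm stop.
- roller_stand: Unfinished stand, fixed: grey foot, ledge, level steel wheel, upright spindle. Origin: spindle axis at bench height; x = push direction, ledge to spindle. Ledge and wheel top level at z = 50 mm; ledge x -106 to -40 mm, its -x end open, fences 72 mm apart, 8 high. Groove 24 mm diameter, z 50 to 68; head 34 mm, top z 80. A like stand with its clip already on is about 27 cm to one side.
Things that resemble listed ones, but are neither listed nor needed, are in the scene too. What is shaped like the roller_stand but pink or red is not meant.

How it is judged (in metres and radians):
On the way, in this order (a step that is already met when the one before it is completed fails the run):
1. the fork presses the clip's jaws against the spindle (horizontal distance between clip and roller_stand below 0.025 m and contact force between fork and clip above 1 N), for 0.02 s.
2. the clip has snapped home in the groove (horizontal distance between clip and roller_stand below 0.006 m and z of clip in the frame of roller_stand between 0.046 and 0.058 m), for 0.1 s.
At the end, for the whole second after the job is handed in: The clip sits in the groove of the unfinished stand, its bore within 6 mm of the spindle axis and lying flat (within 7 degrees) on the wheel, and the fork lies flat on the bench top (within 10 mm of height and 7 degrees), both at rest (all of step 2 and angle between each of clip, fork's own z axis and vertical below 0.12 rad and linear speed of each of clip, fork below 0.02 m/s and height (world z) of fork below 0.01 m); the robot touches nothing.
It fails at once if the fingers push on the clip (over 1 N) (contact force between the fingers and clip above 1 N).
It fails at once if the flat-bladed pusher is moved by more than 30 mm (distance of blade from where it was at the start of the episode above 0.03 m).
It fails at once if the fork is dropped, not set down: it falls free faster than 0.9 m/s (about 40 mm of fall) (linear speed of fork above 0.9 m/s and contact force between the fingers and fork below 0.2 N).
It also fails if it takes over 56 s, if anything falls off the work surface, if the arm or the gripper's body presses on something with over 40 N, if the wrist force passes 120 N, or if a joint passes its speed limit or range.

## Robot

A 6-joint arm with a two-finger parallel gripper is mounted at the origin on the work surface. World frame = base frame: x ahead of the robot, y to its left, z up, the work surface at z = 0. Lengths are in mm, angles in degrees, forces in N, time in s.
With the tool pointing down it reaches from about 350 to 875 mm from the base axis. Payload 15.5 kg.
Tool frame: the origin (TCP) lies at the very end of the fingers, on their centre line; the grasp point (between the pads) lies 19 mm behind it; z points along the fingers, y is the line along which they close (so a half turn about z gives the same grasp; the last joint's range is limited). The gripper opens to 85 mm and grips with 20 to 120 N. Pads are 22 mm wide; open, the fingers measure 114 mm over their backs; the gripper's body (76 mm by 85 mm) begins 54 mm behind the grasp point. The pads swing forward as they close: fully open they stand 13 mm farther back than shut.
Start: joints at [68.211, 28.281, 77.091, -0, 74.628, -5.472], TCP at [175.599, 599.826, 191.477] pointing down, gripper open.
Joint ranges: [-166.48, 166.48], [-47.26, 123.95], [12.59, 153.08], [-70.14, 250.14], [6.76, 159.57], [-176.63, 176.63]. Speed limits (degrees/s): [108.29, 108.29, 147.25, 172.46, 172.46, 172.46].

## Interface

Orientations are given as a 3x3 rotation matrix whose columns are the frame's x, y, z axes.
In Python, from plant import bot, imaging gives the robot as it stands. The module is installed in compiled form; this text tells all that it offers.
- The arm moves only by the tool servo_tool, never from a script. Its argument "motion" is a list that holds one entry, the list of rows, each a list of 5 numbers: the shift along the tool's x, y, z in m, then the turn about the tool's z in rad, then the gripper command: -1 is shut, 1 is fully open, values between are in proportion. In form: [[[dx, dy, dz, spin, grip], ...]]. A call has 1 to 12 rows; each row shifts and turns the commanded pose from where the row before left it, along the tool's axes as they then stand; what a row does not reach is not made up. A row lasts 1/10 s, in which the tool goes at most 50 mm and 8.59 degrees, less where a joint would pass 70% of its speed; a pose out of reach is approached as far as the arm can. A call with a gripper value outside its range is refused whole. The fingers move at their own pace and stop on an object; the grip force is fixed at half the most. Time passes only in rows, so rows that do not move let the fingers close. It gives the time, the measured TCP pose, the force, the opening and the grip force at its end, in the units of the state.
- bot.get_obs(): the state, without advancing time (a new reading comes with each control period).
- imaging.camera(name): name is "side" or "top"; returns (picture, depth): 400x640x3 uint8, red, green, blue; 400x640 float32, mm along the optical axis (not along the pixel's ray), 0 where there is no reading.
- imaging.calibration(name): a dict with "camera_matrix" (3x3 intrinsics, pixels), "cam_to_world" (4x4, takes a point from camera to world coordinates). Camera axes: x right, y up, looking along -z (the intrinsics and any distortion apply to the point x, -y, -z); pixel columns grow to the right and rows downward; lengths in mm; the calibration is good to about 2 mm. A picture is of the moment at which its call begins. calibration takes no time and is no camera call.
- bot.finish_job(): hands the job in; it is judged then, once.
The state is a dict: "t": time; "qpos": joint angles; "qd": joint speeds; "tau": joint torques, N m; "ee_pos": TCP position; "tool_rot": TCP orientation; "ft_force": force on the tool from outside, world axes, zero at the start; "ft_torque": the same for the moment, N m; "gripper_width": finger opening in mm; "grasp_force": force on a finger pad.
Only numpy, scipy, OpenCV 4.12 (cv2) and the standard library are available. Lean on these libraries where they do the work, as an engineer would, in place of code of your own. Each camera call takes 0.05 s, during which the arm holds its last target. There are 200 camera calls.

## Working session

There is one attempt and no reset: what is moved stays moved. The work goes in short steps, Python scripts to look and compute and a tool call to move; the robot and the scene stay as the last step left them, time stands still between calls to the robot, and variables do not carry over. Pictures are saved under pics/ and viewed, at most 10 in all, crops included, and the job is handed in when it is done.

Besides the shell and the picture viewer there is one more tool, called after "Emit:" as name(argument=value, ...), one argument or row to a line, values as JSON. servo_tool: Moves the arm, as the interface text tells. Its arguments: {"type":"object","properties":{"motion":{"type":"array","items":{"type":"array","items":{"type":"array","items":{"type":"number"}}}}},"required":["motion"]}

```bash
mkdir -p pics; cat > h.py <<'E'
import numpy as np, cv2
from plant import bot, imaging
def snap(n):
    p,d=imaging.camera(n); np.savez(f'/tmp/{n}.npz',p=p,d=d); return p,d
def load(n):
    z=np.load(f'/tmp/{n}.npz'); return z['p'],z['d']
def world(n,d):
    c=imaging.calibration(n);K=np.array(c['camera_matrix']);T=np.array(c['cam_to_world'])
    v,u=np.mgrid[:d.shape[0],:d.shape[1]]
    P=np.stack([(u-K[0,2])/K[0,0]*d,-(v-K[1,2])/K[1,1]*d,-d],-1)
    return P@T[:3,:3].T+T[:3,3]
E
python3 - <<'E'
from h import *
for n in ('top','side'):
    p,d=snap(n); cv2.imwrite(f'pics/{n}0.png',p[...,::-1]); c=imaging.calibration(n); print({k:np.round(v,3).tolist() if not isinstance(v,str) else v for k,v in c.items()})
o=bot.get_obs(); print({k:np.round(v,3).tolist() for k,v in o.items()})
E
```

```text
{'camera_matrix': [[361.102, 0.0, 325.659], [0.0, 361.102, 199.139], [0.0, 0.0, 1.0]], 'cam_to_world': [[0.028, 0.981, -0.193, 309.728], [-0.999, 0.032, 0.02, -15.54], [0.026, 0.192, 0.981, 949.997], [0.0, 0.0, 0.0, 1.0]]}
{'camera_matrix': [[390.328, 0.0, 319.45], [0.0, 390.328, 192.808], [0.0, 0.0, 1.0]], 'cam_to_world': [[0.65, 0.562, -0.511, 16.162], [-0.759, 0.467, -0.453, -453.701], [-0.016, 0.683, 0.73, 754.371], [0.0, 0.0, 0.0, 1.0]]}
{'t': 0.1, 'qpos': [68.212, 28.309, 77.122, 0.0, 74.628, -5.472], 'qd': [-0.035, -0.076, 0.033, 0.02, -0.015, 0.113], 'tau': [0.001, -88.359, -38.456, -0.0, 0.005, 0.0], 'ee_pos': [175.45, 599.506, 190.99], 'tool_rot': [[-0.96, 0.281, -0.0], [0.281, 0.96, -0.001], [0.0, -0.001, -1.0]], 'ft_force': [1.318, -0.518, 0.532], 'ft_torque': [-0.055, -0.026, 0.003], 'grasp_force': 0.0, 'gripper_width': 85.391}
```

View pics/top0.png

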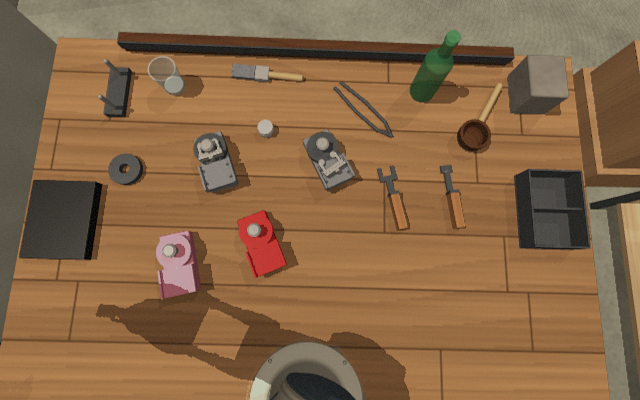

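View pics/side0.png

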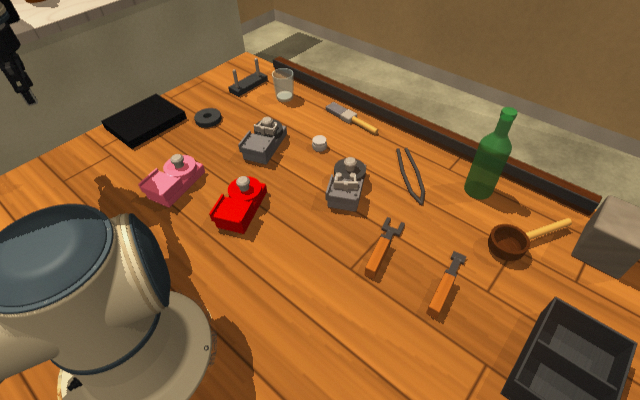

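The top view shows the unfinished stand at about (325,160) with its clip still on the ledge. The fork is at (393,198), the blade at (453,197), and the finished stand at (215,160). Next I'll enlarge this area.

```bash
python3 - <<'E'
from h import *
p,d=load('top'); W=world('top',d)
c=cv2.resize(p[120:235,295:415],None,fx=5,fy=5,interpolation=cv2.INTER_CUBIC); cv2.imwrite('pics/crop0.png',c[...,::-1])
hsv=cv2.cvtColor(p,cv2.COLOR_RGB2HSV)
for nm,(u0,u1,v0,v1) in dict(fork=(375,415,160,235),blade=(436,470,160,235),stand=(295,360,125,195)).items():
    w=W[v0:v1,u0:u1].reshape(-1,3)
    for lo,hi in ((4,15),(25,45),(45,54),(55,66),(66,76),(76,90)):
        m=(w[:,2]>lo)&(w[:,2]<hi)
        if m.sum()>5:
            q=w[m]; r=cv2.minAreaRect(q[:,:2].astype(np.float32))
            print(nm,lo,hi,m.sum(),q.mean(0).round(1),np.round(r[0],1),np.round(r[1],1),round(r[2],1))
E
```

```text
fork 4 15 325 [ 537.9 -205.7    8.2] [ 508.8 -222.1] [202.7 104. ] 0.2
fork 25 45 378 [ 467.5 -222.3   34. ] [ 467.7 -223.2] [99.7 25.3] 13.3
blade 4 15 316 [ 542.  -366.4    8.1] [ 516.5 -375.5] [ 88.8 204.5] 88.9
blade 25 45 382 [ 475.9 -375.1   34.1] [ 476.2 -376.4] [100.1  25.6] 7.5
stand 4 15 83 [606.9 -45.7   6.1] [613.  -37.4] [187.4 167.6] 1.1
stand 25 45 137 [593.9 -20.2  34.7] [598.3 -33.2] [152.5  81.2] 27.9
stand 45 54 1047 [593.9 -36.   50.4] [596.6 -35.2] [147.6  82.7] 26.7
stand 55 66 315 [571.3 -47.3  60.6] [576.8 -45.6] [102.3  82.2] 27.0
stand 66 76 95 [573.5 -49.3  72. ] [596.9 -43.7] [95.  56.9] 19.9
stand 76 90 118 [623.4 -20.8  79.3] [595.7 -32.8] [96.5 30.2] 23.1
```

View pics/crop0.png

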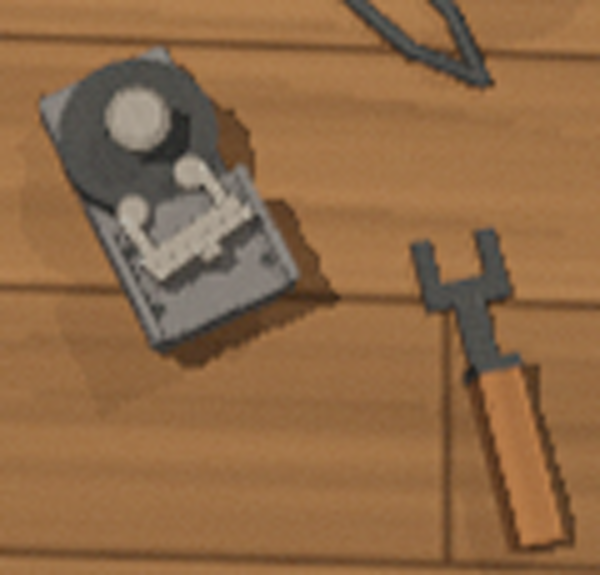

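The crop shows the stand pointing up and to the left, with the spindle head at crop (138,118). The clip heel is at (200,245) with its tab towards the open end. The prong tips are at crop (423,243) and (487,232).

```bash
python3 - <<'E'
from h import *
p,d=load('top'); W=world('top',d)
w=W[125:195,295:360].reshape(-1,3)
h=w[(w[:,2]>77)&(w[:,2]<84)]; h=h[np.linalg.norm(h[:,:2]-np.median(h[:,:2],0),axis=1)<30]
(cx,cy),r=cv2.minEnclosingCircle(h[:,:2].astype(np.float32)); print('head',h.mean(0).round(1),cx,cy,r,len(h))
# foot/ledge sides
q=w[(w[:,2]>45)&(w[:,2]<54)]
for u,v in ((379.6,168.6),(392.4,166.4)):
    a=W[int(v)+1:int(v)+4,int(u)-1:int(u)+3].reshape(-1,3); print('prong',W[int(v)+1,int(u)].round(1))
ax=h.mean(0)[:2]
for ang in (25,26,27,28):
    a=np.radians(ang); R=np.array([[np.cos(a),np.sin(a)],[-np.sin(a),np.cos(a)]])
    s=(w[:,:2]-ax)@R.T; z=w[:,2]
    lg=(z>47)&(z<60)&(s[:,0]<-40)&(s[:,0]>-120); 
    fe=(z>55)&(z<60)&(s[:,0]<-40)&(abs(s[:,1])>32)
    he=(z>68)&(z<76)&(s[:,0]<-40)&(s[:,0]>-110)
    ja=(z>59)&(z<66)&(s[:,0]<-15)&(s[:,0]>-110)&(abs(s[:,1])<33)
    R2=cv2.minAreaRect(s[he].astype(np.float32))
    print(ang,'ledge x',s[lg,0].min().round(1),'y',s[lg,1].min().round(1),s[lg,1].max().round(1),'heel',s[he].min(0).round(1),s[he].max(0).round(1),s[he].mean(0).round(1),np.round(R2[1],1),R2[2],he.sum(),'clip12',s[ja].min(0).round(1),s[ja].max(0).round(1))
    for sg in (1,-1):
        f=fe&(s[:,1]*sg>0)
        if f.sum()>5: print('  fence',sg,f.sum(),np.degrees(np.arctan(np.polyfit(s[f,0],s[f,1],1)[0])).round(1),s[f,1].mean().round(1))
E
```

```text
head [624.9 -20.8  79.7] 624.8658447265625 -21.029253005981445 16.074419021606445 102
prong [ 582.8 -177.6    7.4]
prong [ 588.9 -212.6   10.1]
25 ledge x -106.5 y -44.1 39.3 heel [-81.4 -34.8] [-63.1  23. ] [-72.6  -6. ] [12. 59.] 12.701248168945312 68 clip12 [-80.9 -32.8] [-25.7  28.2]
  fence 1 50 1.6 35.6
  fence -1 43 1.7 -40.8
26 ledge x -105.9 y -42.7 40.1 heel [-81.4 -33.6] [-63.7  24.3] [-72.7  -4.8] [12. 59.] 11.701266288757324 68 clip12 [-81.  -31.8] [-25.9  29. ]
  fence 1 50 0.6 36.8
  fence -1 43 0.7 -39.5
27 ledge x -105.6 y -41.3 40.9 heel [-81.5 -32.4] [-64.3  25.7] [-72.8  -3.5] [12. 59.] 10.701257705688477 68 clip12 [-81.  -30.7] [-26.2  29.8]
  fence 1 49 -0.2 38.1
  fence -1 43 -0.3 -38.3
28 ledge x -106.0 y -40.5 42.4 heel [-81.5 -31.3] [-64.8  27. ] [-72.8  -2.2] [12. 59.] 9.701258659362793 68 clip12 [-81.  -29.7] [-26.4  30.6]
  fence 1 49 -1.2 39.3
  fence -1 44 -1.6 -37.1
```

Measured values:
- **Stand:** axis at (624.9, -20.8), heading about 26.8°.
- **Clip:** origin about 49 mm short of the axis, yawed about 10°.
- **Fork:** handle centre at (467.7, -223.2), heading 13.3°. Prong depth readings agree with this.

I'll move above the fork now.

Emit:
servo_tool(
  motion=[
    [[0, 0, 0, -0.129, 1], [0, 0, 0, -0.129, 1], [0, 0, 0, -0.129, 1], [0, 0, 0, -0.13, 1], [-0.04, 0, 0, 0, 1], [-0.04, 0, 0, 0, 1], [-0.04, -0.02, 0, 0, 1], [-0.03, -0.04, 0, 0, 1], [0, -0.045, 0, 0, 1], [0, -0.045, 0, 0, 1], [0, -0.045, 0, 0, 1], [0, -0.045, 0, 0, 1]],
  ],
)

```text
t: 1.3
ee_pos: [376.8, 398.9, 191.2]
tool_rot: [[-0.973, -0.23, -0.0], [-0.23, 0.973, -0.0], [0.0, -0.0, -1.0]]
ft_force: [0.3, 0.8, 1.5]
gripper_width: 85.7
grasp_force: 0.0
```

Emit:
servo_tool(
  motion=[
    [[0, -0.045, 0, 0, 1], [0, -0.045, 0, 0, 1], [0, -0.045, 0, 0, 1], [0, -0.045, 0, 0, 1], [0, -0.045, 0, 0, 1], [0, -0.045, 0, 0, 1], [0, -0.045, 0, 0, 1], [0, -0.045, 0, 0, 1], [0, -0.045, 0, 0, 1], [0, -0.045, 0, 0, 1], [0, -0.045, 0, 0, 1], [0, -0.045, 0, 0, 1]],
  ],
)

```text
t: 2.5
ee_pos: [501.0, -126.6, 191.4]
tool_rot: [[-0.973, -0.23, -0.0], [-0.23, 0.973, 0.0], [0.0, 0.0, -1.0]]
ft_force: [0.6, -0.0, -0.1]
gripper_width: 85.2
grasp_force: 0.0
```

Emit:
servo_tool(
  motion=[
    [[0.01, -0.03, 0, 0, 1], [0.01, -0.03, 0, 0, 1], [0.01, -0.02, 0.02, 0, 1], [0.01, -0.006, 0.03, 0, 1], [0, 0, 0.03, 0, 1], [0, 0, 0.03, 0, 1], [0, 0, 0.01, 0, 1], [0, 0, 0, 0, 1], [0, 0, 0, 0, 1]],
  ],
)

```text
t: 3.4
ee_pos: [482.5, -217.8, 72.4]
tool_rot: [[-0.973, -0.23, 0.001], [-0.23, 0.973, -0.0], [-0.001, -0.001, -1.0]]
ft_force: [0.1, 0.6, 0.3]
gripper_width: 85.1
grasp_force: 0.0
```

```bash
python3 - <<'E'
from h import *
p,d=snap('side'); c=cv2.resize(p[170:320,320:480],None,fx=5,fy=5,interpolation=cv2.INTER_CUBIC)[:600]; cv2.imwrite('pics/g1.png',c[...,::-1])
o=bot.get_obs(); print(o['ee_pos'],o['qpos'])
W=world('side',d); hsv=cv2.cvtColor(p,cv2.COLOR_RGB2HSV)
m=np.zeros(d.shape,bool); m[180:290,350:420]=True
m&=(W[...,2]>29)&(W[...,2]<39)
q=W[m]; print(m.sum(),cv2.minAreaRect(q[:,:2].astype(np.float32)))
E
```

```text
[ 482.73302412 -217.95807697   72.72147473] [-3.07599183e+01  2.94683836e+01  9.82348874e+01 -1.04488417e-03
  5.21938144e+01 -1.34075965e+02]
454 ((520.7128295898438, -165.02230834960938), (247.7133026123047, 73.52592468261719), 47.680564880371094)
```

View pics/g1.png

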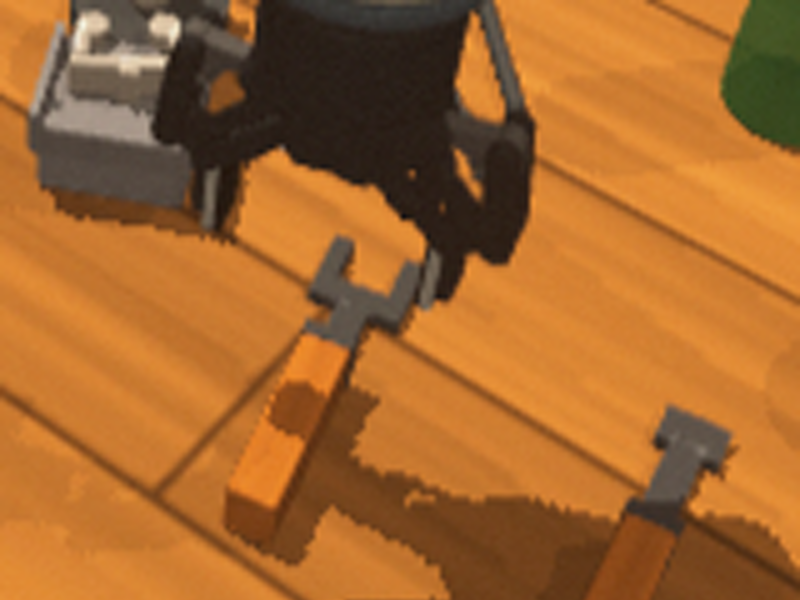

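The crop shows the open fingers straddling above the fork handle, well clear of the blade and the stand. I'll descend and grip.

Emit:
servo_tool(
  motion=[
    [[0, -0.0018, 0.02, 0, 1], [0, 0, 0.02, 0, 1], [0, 0, 0.016, 0, 1], [0, 0, 0.009, 0, 1], [0, 0, 0, 0, 1], [0, 0, 0, 0, -1], [0, 0, 0, 0, -1], [0, 0, 0, 0, -1], [0, 0, 0, 0, -1], [0, 0, 0, 0, -1], [0, 0, 0, 0, -1], [0, 0, 0, 0, -1]],
  ],
)

```text
t: 4.65
ee_pos: [482.4, -219.4, 6.5]
tool_rot: [[-0.973, -0.23, -0.0], [-0.23, 0.973, 0.0], [0.0, 0.0, -1.0]]
ft_force: [0.2, -0.1, 0.2]
gripper_width: -0.1
grasp_force: 0.0
```

Emit:
servo_tool(
  motion=[
    [[0, 0, 0, 0, -1], [0, 0, 0, 0, -1], [0, 0, 0, 0, -1]],
  ],
)

```text
t: 4.95
ee_pos: [482.3, -219.3, 6.5]
tool_rot: [[-0.973, -0.23, -0.0], [-0.23, 0.973, 0.0], [0.0, 0.0, -1.0]]
ft_force: [0.0, -0.2, -0.5]
gripper_width: 0.1
grasp_force: 0.0
```

The gripper closed on nothing, so I'll look before doing anything else.

```bash
python3 - <<'E'
from h import *
p,d=snap('side'); c=cv2.resize(p[170:320,320:480],None,fx=4,fy=4,interpolation=cv2.INTER_CUBIC)[:600]
p2,d2=snap('top'); c2=cv2.resize(p2[100:260,340:480],None,fx=3.75,fy=3.75,interpolation=cv2.INTER_CUBIC)[:600]
c=cv2.resize(c,(400,375)); c2=cv2.resize(c2,(400,457)); 
o=np.zeros((460,800,3),np.uint8); o[:375,:400]=c; o[:457,400:]=c2
cv2.imwrite('pics/g2.png',o[...,::-1])
E
```

```text
(no output)
```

View pics/g2.png

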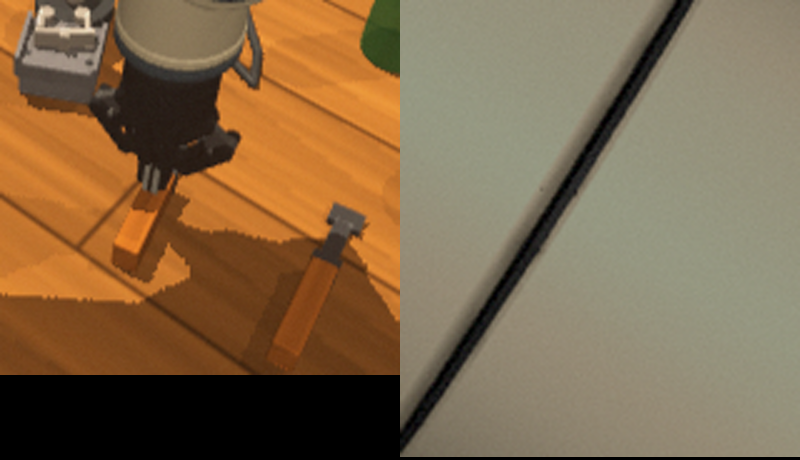

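The side view shows the shut fingertips at about pixel (381,245). They seem to be above the handle rather than around it. I'll check the depth there.

```bash
python3 - <<'E'
from h import *
p,d=load('side'); W=world('side',d)
for v in range(232,262,2):
    print(v,[ (u,W[v,u].round(0).astype(int).tolist(),p[v,u].tolist()) for u in (378,381,384)])
E
```

```text
232 [(378, [470, -213, 95], [37, 28, 20]), (381, [477, -217, 91], [36, 25, 18]), (384, [471, -226, 105], [42, 29, 23])]
234 [(378, [468, -215, 92], [38, 26, 17]), (381, [478, -217, 83], [38, 26, 17]), (384, [472, -227, 98], [40, 28, 22])]
236 [(378, [470, -215, 83], [94, 82, 69]), (381, [473, -220, 85], [43, 29, 22]), (384, [471, -228, 93], [40, 31, 23])]
238 [(378, [471, -215, 75], [108, 96, 80]), (381, [471, -222, 81], [67, 56, 46]), (384, [477, -226, 78], [44, 34, 26])]
240 [(378, [470, -217, 71], [108, 96, 79]), (381, [472, -222, 72], [87, 75, 63]), (384, [477, -227, 71], [43, 30, 22])]
242 [(378, [471, -217, 62], [103, 92, 77]), (381, [472, -223, 66], [110, 96, 81]), (384, [476, -228, 67], [40, 29, 21])]
244 [(378, [471, -217, 55], [105, 91, 77]), (381, [472, -224, 60], [106, 96, 80]), (384, [478, -228, 56], [37, 27, 19])]
246 [(378, [480, -214, 35], [111, 68, 40]), (381, [474, -223, 49], [107, 95, 80]), (384, [489, -223, 33], [112, 58, 23])]
248 [(378, [476, -216, 33], [117, 63, 23]), (381, [480, -222, 35], [125, 67, 27]), (384, [484, -227, 34], [138, 72, 25])]
250 [(378, [471, -219, 34], [112, 57, 20]), (381, [473, -226, 38], [130, 69, 22]), (384, [480, -229, 33], [138, 70, 23])]
252 [(378, [468, -222, 33], [123, 65, 21]), (381, [471, -228, 34], [131, 69, 23]), (384, [477, -232, 31], [115, 62, 24])]
254 [(378, [463, -225, 34], [112, 58, 21]), (381, [467, -230, 34], [137, 70, 21]), (384, [479, -232, 21], [94, 49, 19])]
256 [(378, [459, -228, 33], [212, 116, 40]), (381, [462, -234, 34], [217, 118, 37]), (384, [483, -231, 8], [89, 46, 15])]
258 [(378, [453, -232, 35], [210, 114, 38]), (381, [459, -236, 33], [150, 78, 27]), (384, [482, -232, 2], [102, 58, 24])]
260 [(378, [450, -234, 34], [228, 127, 40]), (381, [461, -236, 22], [95, 52, 21]), (384, [480, -234, -1], [107, 63, 24])]
```

```bash
python3 - <<'E'
from h import *
c=imaging.calibration('side');K=np.array(c['camera_matrix']);T=np.array(c['cam_to_world'])
def proj(P):
    q=T[:3,:3].T@(np.array(P)-T[:3,3]); return (K[0,0]*q[0]/-q[2]+K[0,2]).round(1),(K[1,2]+K[1,1]*q[1]/q[2]*1).round(1) if 0 else (K[1,2]-K[1,1]*q[1]/-q[2]).round(1)
for z in (60,72,85,100,112,125):
    print(z,proj((471,-171,z)),proj((493.5,-264.7,z)))
o=bot.get_obs(); print(o['ee_pos'],o['ft_force'],o['gripper_width'],np.round(o['qpos'],2))
p,d=snap('side');W=world('side',d)
print([W[v,381].round(0).tolist() for v in (238,242,244,246,248)])
E
```

```text
60 (np.float64(361.0), np.float64(231.7)) (np.float64(402.5), np.float64(247.7))
72 (np.float64(361.3), np.float64(228.4)) (np.float64(403.3), np.float64(244.4))
85 (np.float64(361.7), np.float64(224.7)) (np.float64(404.2), np.float64(240.7))
100 (np.float64(362.1), np.float64(220.3)) (np.float64(405.2), np.float64(236.4))
112 (np.float64(362.5), np.float64(216.8)) (np.float64(406.1), np.float64(232.9))
125 (np.float64(362.9), np.float64(212.8)) (np.float64(407.0), np.float64(229.0))
[ 482.30667243 -219.3477951     6.45806461] [-0.38099925  0.66405771 -0.3121123 ] -0.22341765680631923 [ -30.91   35.63  100.91   -0.     43.47 -134.21]
[[472.0, -221.0, 79.0], [472.0, -223.0, 66.0], [472.0, -224.0, 59.0], [473.0, -224.0, 51.0], [478.0, -222.0, 36.0]]
```

The depth readings put the shut fingertips at z ≈ 46 mm, while the reported TCP z is 6.5. The reported z therefore reads about 40 mm too low, and the open-finger picture also showed tips too high. The handle at z = 34 agrees with its given size, so I trust the camera. I'll open, descend part of the way and measure again.

Emit:
servo_tool(
  motion=[
    [[0, 0, 0, 0, 1], [0, 0, 0, 0, 1], [0, 0, 0, 0, 1], [0, 0, 0, 0, 1], [0, 0, 0, 0, 1], [0, 0, 0, 0, 1], [0, 0, 0, 0, 1], [0, 0, 0.007, 0, 1], [0, 0, 0.007, 0, 1], [0, 0, 0.006, 0, 1], [0, 0, 0, 0, 1]],
  ],
)

```text
t: 6.2
ee_pos: [481.8, -219.0, -14.6]
tool_rot: [[-0.973, -0.23, -0.001], [-0.23, 0.973, 0.001], [0.001, 0.001, -1.0]]
ft_force: [-1.0, -0.2, 0.6]
gripper_width: 85.5
grasp_force: 0.0
```

```bash
python3 - <<'E'
from h import *
p,d=snap('side');W=world('side',d)
c=cv2.resize(p[190:290,330:430],None,fx=5.5,fy=5.5,interpolation=cv2.INTER_CUBIC); cv2.imwrite('pics/g3.png',c[...,::-1])
np.set_printoptions(suppress=True,linewidth=200)
# fingertip candidates: points off the handle, 5<z<90, near finger line
o=bot.get_obs(); e=o['ee_pos'][:2]; R=np.array(o['tool_rot'])[:2,:2]
s=(W[...,:2]-e)@R; z=W[...,2]
for sg in (1,-1):
    m=(abs(s[...,0])<16)&(s[...,1]*sg>32)&(s[...,1]*sg<62)&(z>8)&(z<110)&(p.max(-1)<140)
    print(sg,m.sum(),np.sort(z[m])[:12].round(0), s[m][np.argsort(z[m])[:6]].round(0).tolist())
E
```

```text
1 180 [40. 43. 44. 44. 44. 45. 45. 46. 46. 47. 47. 48.] [[-3.0, 44.0], [8.0, 44.0], [-3.0, 45.0], [-9.0, 45.0], [12.0, 48.0], [4.0, 44.0]]
-1 233 [44. 44. 45. 45. 46. 47. 48. 48. 48. 48. 49. 50.] [[11.0, -46.0], [11.0, -48.0], [12.0, -41.0], [11.0, -43.0], [6.0, -48.0], [10.0, -42.0]]
```

View pics/g3.png

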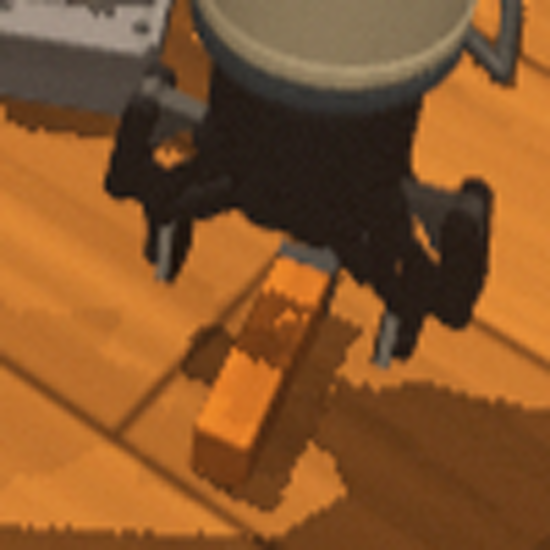

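The crop shows the open fingers straddling the handle, centred, with tips at z ≈ 42. They will reach about 29 when shut, so the offset is confirmed at about 41 mm. I'll go down 19 mm more and close.

Emit:
servo_tool(
  motion=[
    [[0, 0, 0.007, 0, 1], [0, 0, 0.007, 0, 1], [0, 0, 0.005, 0, 1], [0, 0, 0, 0, 1], [0, 0, 0, 0, -1], [0, 0, 0, 0, -1], [0, 0, 0, 0, -1], [0, 0, 0, 0, -1], [0, 0, 0, 0, -1], [0, 0, 0, 0, -1], [0, 0, 0, 0, -1], [0, 0, 0, 0, -1]],
  ],
)

```text
t: 7.45
ee_pos: [482.5, -219.4, -32.2]
tool_rot: [[-0.973, -0.23, 0.0], [-0.23, 0.973, -0.0], [-0.0, -0.0, -1.0]]
ft_force: [-1.0, 0.4, 5.1]
gripper_width: 22.9
grasp_force: 59.7
```

Gripped with 60 N at a width of 23 mm. Now I'll lift, turn to the stand heading and move behind the ledge, then look.

Emit:
servo_tool(
  motion=[
    [[0, 0, -0.005, 0, -1], [0, 0, -0.015, 0, -1], [0, 0, -0.025, 0, -1], [0, 0, -0.025, 0, -1], [0, 0, -0.02, 0, -1], [0, 0, -0.01, 0, -1], [0, 0, 0, -0.06, -1], [0, 0, 0, -0.06, -1], [0, 0, 0, -0.06, -1], [0, 0, 0, -0.056, -1], [0.004, 0.02, 0, 0, -1], [0.004, 0.02, 0, 0, -1]],
  ],
)

```text
t: 8.65
ee_pos: [456.7, -187.0, 67.1]
tool_rot: [[-0.893, -0.451, -0.0], [-0.451, 0.893, 0.0], [0.0, 0.0, -1.0]]
ft_force: [-0.4, 0.8, -2.8]
gripper_width: 23.1
grasp_force: 59.0
```

Emit:
servo_tool(
  motion=[
    [[0, 0.025, 0, 0, -1], [0, 0.025, 0, 0, -1], [0, 0.015, 0, 0, -1], [0, 0.008, 0, 0, -1], [0, 0, 0.01, 0, -1], [0, 0, 0.01, 0, -1], [0, 0, 0.01, 0, -1], [0, 0, 0.01, 0, -1], [0, 0, 0, 0, -1], [0, 0, 0, 0, -1]],
  ],
)

```text
t: 9.65
ee_pos: [424.1, -122.2, 27.1]
tool_rot: [[-0.893, -0.451, -0.001], [-0.451, 0.893, 0.0], [0.001, 0.001, -1.0]]
ft_force: [-0.0, -0.7, -2.0]
gripper_width: 23.0
grasp_force: 59.0
```

```bash
cat > meas.py <<'E'
from h import *
import sys
p,d=snap('side');W=world('side',d)
p2,d2=snap('top');W2=world('top',d2)
o=bot.get_obs(); print(o['ee_pos'].round(1),o['ft_force'].round(1),o['gripper_width'])
a=np.radians(26.8); R=np.array([[np.cos(a),np.sin(a)],[-np.sin(a),np.cos(a)]])
for n,P,w in (('side',p,W),('top',p2,W2)):
    s=(w[...,:2]-[624.9,-20.8])@R.T; z=w[...,2]
    b=(abs(s[...,1])<40)&(s[...,0]>-280)&(s[...,0]<25)&(z>42)&(z<84)
    print(n,b.sum())
    np.savez(f'/tmp/s_{n}.npz',s=s[b],z=z[b],c=P[b])
u=cv2.resize(p[130:290,290:450],(400,400),interpolation=cv2.INTER_CUBIC)
t=cv2.resize(p2[110:250,280:420],(400,400),interpolation=cv2.INTER_CUBIC)
cv2.imwrite(sys.argv[1],np.hstack([u,t])[...,::-1])
E
python3 meas.py pics/m1.png
```

```text
[ 424.4 -122.3   27.6] [-0.1  0.7 -0.9] 23.031560376221044
side 405
top 0
```

View pics/m1.png

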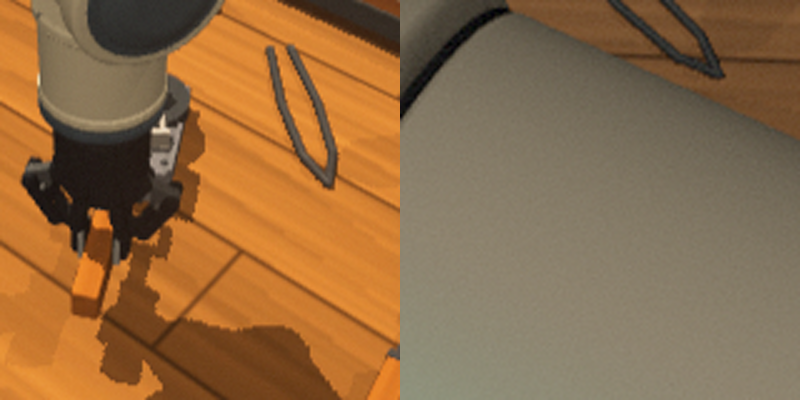

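Both cameras have the prongs occluded by the arm. The handle's rear is still visible in the side view at about (95,260), so I'll check the handle's height, tilt and heading from it.

```bash
python3 - <<'E'
from h import *
p,d=load('side');W=world('side',d)
a=np.radians(26.8); R=np.array([[np.cos(a),np.sin(a)],[-np.sin(a),np.cos(a)]])
s=(W[...,:2]-[624.9,-20.8])@R.T; z=W[...,2]
hsv=cv2.cvtColor(p,cv2.COLOR_RGB2HSV)
m=(abs(s[...,1])<30)&(s[...,0]>-310)&(s[...,0]<-180)&(z>50)
m&=(hsv[...,0]<22)&(hsv[...,1]>120)
t=m&(z>84)
S=s[t];Z=z[t]; print(m.sum(),t.sum(),np.percentile(z[m],[5,50,95]).round(1))
print('x',S[:,0].min(),S[:,0].max(),'y',S[:,1].min(),S[:,1].max(),np.median(Z))
A=np.c_[S,np.ones(len(S))]; k=np.linalg.lstsq(A,Z,rcond=None)[0]; print('slope deg',np.degrees(np.arctan(k[:2])).round(2),'z at -240',(k[0]*-240+k[2]).round(1))
for x0 in range(-300,-200,8):
    q=S[(S[:,0]>=x0)&(S[:,0]<x0+8)]
    if len(q)>3: print(x0+4,q[:,1].min().round(1),q[:,1].max().round(1),len(q))
E
```

```text
580 483 [ 70.1  93.6 146.8]
x -290.58491277499706 -196.8690855199502 y -29.86380423771422 29.17257475061592 93.99745089366547
slope deg [  6.27 -38.67] z at -240 101.9
-288 -10.2 13.3 58
-280 -10.5 12.7 38
-272 -10.3 12.4 33
-264 -10.3 13.7 40
-256 -24.9 12.5 44
-248 -29.9 19.9 43
-240 -22.3 24.2 57
-232 -29.6 28.7 60
-224 -29.5 14.9 42
-216 -27.3 29.2 33
-208 -1.9 12.0 19
-200 0.2 13.2 16
```

The handle is aligned with the push axis: its y range is constant, its rear is at -290.6 as planned, and its underside is at about 59.6. The yawed clip's tab sits about 6 mm towards -y. I'll shift 3 mm that way, lower to about 54 and start forward.

Emit:
servo_tool(
  motion=[
    [[0, -0.003, 0.003, 0, -1], [0, 0, 0.0028, 0, -1], [-0.006, 0, 0, 0, -1], [-0.006, 0, 0, 0, -1], [-0.006, 0, 0, 0, -1], [-0.004, 0, 0, 0, -1], [0, 0, 0, 0, -1], [0, 0, 0, 0, -1]],
  ],
)

```text
t: 10.55
ee_pos: [445.1, -114.8, 21.7]
tool_rot: [[-0.892, -0.452, -0.0], [-0.452, 0.892, -0.0], [0.0, 0.0, -1.0]]
ft_force: [-0.1, -0.5, -1.4]
gripper_width: 23.2
grasp_force: 59.0
```

```bash
cat > m2.py <<'E'
from h import *
p,d=snap('side');W=world('side',d)
o=bot.get_obs(); print(o['t'],o['ee_pos'].round(1),o['ft_force'].round(1))
a=np.radians(26.8); R=np.array([[np.cos(a),np.sin(a)],[-np.sin(a),np.cos(a)]])
s=(W[...,:2]-[624.9,-20.8])@R.T; z=W[...,2]
g=R@(o['ee_pos'][:2]-[624.9,-20.8]); print('tcp in stand',g.round(1),'tips',(g[0]+110).round(1))
hsv=cv2.cvtColor(p,cv2.COLOR_RGB2HSV); B=(hsv[...,0]<22)&(hsv[...,1]>120)&(abs(s[...,1])<11)
for lo,hi in ((-66,-55),(-55,-45),(-45,-35),(-35,-28),(8,16),(16,25),(25,34)):
    m=B&(s[...,0]-g[0]>lo)&(s[...,0]-g[0]<hi)&(z>60)&(z<110); t=z[m]
    if len(t): print('handle',lo,hi,len(t),np.percentile(t,75).round(1))
for lo,hi in ((66,76),(58,65)):
    m=(z>lo)&(z<hi)&(s[...,0]>-100)&(s[...,0]<-15)&(abs(s[...,1])<34)&(hsv[...,1]<90)
    if m.sum()>3: print('clip',lo,m.sum(),s[m].min(0).round(1),s[m].max(0).round(1),s[m].mean(0).round(1))
E
python3 m2.py
```

```text
10.6 [ 445.  -114.8   21.7] [-0.8  0.5 -0.8]
tcp in stand [-203.    -2.8] tips -93.0
handle -66 -55 113 87.7
handle -55 -45 37 89.7
handle -45 -35 37 89.1
handle -35 -28 25 89.5
handle 8 16 24 89.1
handle 16 25 20 89.1
handle 25 34 9 89.9
clip 66 17 [-71.6 -31.3] [-64.2 -21.4] [-68.  -26.8]
clip 58 24 [-70.4 -31.4] [-29.5 -17.5] [-50.5 -22.9]
```

The handle is level with its underside at about 55. The prong tips are at stand x ≈ -93 and the clip is undisturbed. Pushing slowly now.

Emit:
servo_tool(
  motion=[
    [[-0.004, 0, 0.001, 0, -1], [-0.004, 0, 0, 0, -1], [-0.004, 0, 0, 0, -1], [-0.004, 0, 0, 0, -1], [-0.004, 0, 0, 0, -1], [-0.004, 0, 0, 0, -1], [-0.004, 0, 0, 0, -1], [-0.004, 0, 0, 0, -1], [-0.004, 0, 0, 0, -1], [0, 0, 0, 0, -1]],
  ],
)

```text
t: 11.6
ee_pos: [477.9, -98.5, 20.7]
tool_rot: [[-0.892, -0.452, 0.0], [-0.452, 0.892, -0.0], [-0.0, -0.0, -1.0]]
ft_force: [0.3, -0.3, -1.9]
gripper_width: 23.2
grasp_force: 58.9
```

```bash
python3 m2.py
```

```text
11.65 [477.6 -98.6  20.7] [-0.1  0.4 -2.3]
tcp in stand [-166.6   -3. ] tips -56.6
handle -66 -55 104 86.5
handle -55 -45 34 88.0
handle -45 -35 36 88.4
handle -35 -28 21 88.6
handle 8 16 22 89.0
handle 16 25 20 88.6
handle 25 34 6 87.8
clip 66 4 [-53.8 -30.7] [-48.5 -27.4] [-52.  -29.2]
clip 58 21 [-93.3 -28. ] [-15.4 -20.9] [-41.8 -24.6]
```

The clip is moving with the fork: its heel is now at about -57 to -46. I'll continue at 2 mm per row.

Emit:
servo_tool(
  motion=[
    [[-0.002, 0, 0, 0, -1], [-0.002, 0, 0, 0, -1], [-0.002, 0, 0, 0, -1], [-0.002, 0, 0, 0, -1], [-0.002, 0, 0, 0, -1], [-0.002, 0, 0, 0, -1]],
  ],
)

```text
t: 12.25
ee_pos: [487.7, -93.1, 20.6]
tool_rot: [[-0.892, -0.451, -0.001], [-0.451, 0.892, 0.0], [0.001, 0.001, -1.0]]
ft_force: [-4.2, -0.7, -0.5]
gripper_width: 23.2
grasp_force: 59.1
```

Emit:
servo_tool(
  motion=[
    [[-0.002, 0, 0, 0, -1], [-0.002, 0, 0, 0, -1], [-0.002, 0, 0, 0, -1]],
  ],
)

```text
t: 12.55
ee_pos: [493.2, -90.4, 20.6]
tool_rot: [[-0.892, -0.451, -0.001], [-0.451, 0.892, 0.0], [0.001, 0.0, -1.0]]
ft_force: [-3.9, 0.0, -0.7]
gripper_width: 23.2
grasp_force: 59.1
```

Emit:
servo_tool(
  motion=[
    [[-0.002, 0, 0, 0, -1], [-0.002, 0, 0, 0, -1], [-0.002, 0, 0, 0, -1]],
  ],
)

```text
t: 12.85
ee_pos: [499.4, -87.8, 20.8]
tool_rot: [[-0.892, -0.451, 0.001], [-0.451, 0.892, -0.0], [-0.001, -0.001, -1.0]]
ft_force: [0.2, 0.1, -2.4]
gripper_width: 23.0
grasp_force: 58.9
```

```bash
python3 m2.py
```

```text
12.9 [499.7 -87.8  20.8] [ 0.7  0.6 -2.3]
tcp in stand [-141.9   -3.3] tips -31.9
handle -66 -55 103 86.3
handle -55 -45 33 89.1
handle -45 -35 31 88.1
handle -35 -28 18 87.8
handle 8 16 21 88.4
handle 16 25 19 89.1
handle 25 34 5 88.1
clip 58 10 [-70.7 -30.1] [-15.6 -18.8] [-57.4 -23.3]
```

The force rose to about 4 N and then vanished, so the clip has snapped over. I'll press on gently to find the firm stop.

Emit:
servo_tool(
  motion=[
    [[-0.001, 0, 0, 0, -1], [-0.001, 0, 0, 0, -1], [-0.001, 0, 0, 0, -1]],
  ],
)

```text
t: 13.2
ee_pos: [501.6, -86.5, 20.7]
tool_rot: [[-0.892, -0.451, 0.0], [-0.451, 0.892, -0.0], [-0.0, -0.0, -1.0]]
ft_force: [-0.6, -0.7, -1.6]
gripper_width: 22.7
grasp_force: 58.9
```

Emit:
servo_tool(
  motion=[
    [[-0.001, 0, 0, 0, -1], [-0.001, 0, 0, 0, -1]],
  ],
)

```text
t: 13.4
ee_pos: [503.1, -85.6, 20.7]
tool_rot: [[-0.892, -0.451, -0.0], [-0.451, 0.892, -0.0], [0.0, 0.0, -1.0]]
ft_force: [-6.4, -4.3, 0.3]
gripper_width: 23.1
grasp_force: 59.1
```

Emit:
servo_tool(
  motion=[
    [[-0.001, 0, 0, 0, -1], [0, 0, 0, 0, -1]],
  ],
)

```text
t: 13.6
ee_pos: [502.9, -85.3, 20.5]
tool_rot: [[-0.892, -0.451, -0.002], [-0.451, 0.892, -0.0], [0.002, 0.001, -1.0]]
ft_force: [-7.9, -6.4, 1.4]
gripper_width: 23.3
grasp_force: 59.4
```

The firm stop shows as about 10 N with the tips at roughly -28, so the clip is home. I'll back out, move aside and look.

Emit:
servo_tool(
  motion=[
    [[0.004, 0, 0, 0, -1], [0.01, 0, 0, 0, -1], [0.015, 0, 0, 0, -1], [0.02, 0, 0, 0, -1], [0.02, 0, 0, 0, -1], [0.02, 0, 0, 0, -1], [0.012, -0.01, 0, 0, -1], [0, -0.02, 0, 0, -1], [0, -0.02, 0, 0, -1], [0, -0.01, 0, 0, -1], [0, 0, 0, 0, -1]],
  ],
)

```text
t: 14.7
ee_pos: [441.0, -185.3, 20.7]
tool_rot: [[-0.893, -0.45, 0.001], [-0.45, 0.893, -0.0], [-0.0, -0.001, -1.0]]
ft_force: [0.2, 0.5, -2.1]
gripper_width: 22.8
grasp_force: 59.0
```

Emit:
servo_tool(
  motion=[
    [[0, 0, 0.01, 0, -1], [0, 0, 0.012, 0, -1], [0, 0, 0.012, 0, -1], [0, 0, 0.008, 0, -1], [0, 0, 0.004, 0, -1], [0, 0, 0.003, 0, -1], [0, 0, 0, 0, -1]],
  ],
)

```text
t: 15.4
ee_pos: [440.9, -184.0, -28.5]
tool_rot: [[-0.892, -0.451, -0.0], [-0.451, 0.892, 0.0], [0.0, 0.0, -1.0]]
ft_force: [0.3, -0.7, -1.5]
gripper_width: 23.2
grasp_force: 59.0
```

```bash
python3 m2.py; python3 - <<'E'
from h import *
p,d=load('side')
c=cv2.resize(p[130:290,290:450],(600,600),interpolation=cv2.INTER_CUBIC); cv2.imwrite('pics/n1.png',c[...,::-1])
W=world('side',d); o=bot.get_obs(); e=o['ee_pos'][:2]; R=np.array(o['tool_rot'])[:2,:2]
s=(W[...,:2]-e)@R; z=W[...,2]; m=(abs(s[...,1])<10)&(s[...,0]>30)&(s[...,0]<62)&(z>20); print('handle top',np.percentile(z[m],[10,50,90]).round(1),m.sum())
E
```

```text
15.45 [ 441.1 -184.1  -28.2] [-0.4  0.6 -1.2]
tcp in stand [-237.7  -62.9] tips -127.7
handle 8 16 4 108.6
handle top [ 38.5 209.9 269. ] 647
```

View pics/n1.png

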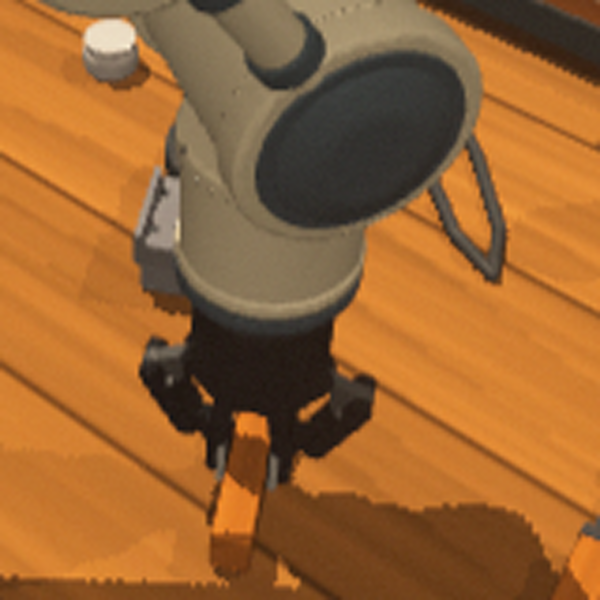

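The view shows the fork level and just above the bench, about 4 mm up. The stand is hidden behind the wrist. I'll lower until it touches.

Emit:
servo_tool(
  motion=[
    [[0, 0, 0.0015, 0, -1], [0, 0, 0.0015, 0, -1], [0, 0, 0, 0, -1]],
  ],
)

```text
t: 15.75
ee_pos: [441.1, -184.2, -31.3]
tool_rot: [[-0.892, -0.451, 0.0], [-0.451, 0.892, -0.0], [-0.0, -0.0, -1.0]]
ft_force: [-1.1, -1.1, -0.9]
gripper_width: 22.7
grasp_force: 59.0
```

Emit:
servo_tool(
  motion=[
    [[0, 0, 0.001, 0, -1], [0, 0, 0, 0, -1]],
  ],
)

```text
t: 15.95
ee_pos: [441.1, -184.3, -32.2]
tool_rot: [[-0.892, -0.451, 0.0], [-0.451, 0.892, -0.0], [-0.0, -0.0, -1.0]]
ft_force: [-1.3, 0.2, 4.8]
gripper_width: 23.4
grasp_force: 59.5
```

Contact with the bench (+5 N, the same height as at pickup). I'll open, rise and retreat to the right for a clear view.

Emit:
servo_tool(
  motion=[
    [[0, 0, 0, 0, 0], [0, 0, 0, 0, 1], [0, 0, 0, 0, 1], [0, 0, 0, 0, 1], [0, 0, 0, 0, 1], [0, 0, 0, 0, 1], [0, 0, -0.01, 0, 1], [0, 0, -0.03, 0, 1], [0, 0, -0.04, 0, 1], [0, 0, -0.045, 0, 1], [0, 0, -0.045, 0, 1], [0, 0, -0.045, 0, 1]],
  ],
)

```text
t: 17.15
ee_pos: [440.4, -183.9, 185.4]
tool_rot: [[-0.892, -0.451, 0.0], [-0.451, 0.892, -0.0], [-0.0, -0.0, -1.0]]
ft_force: [0.7, -0.4, 0.1]
gripper_width: 85.0
grasp_force: 0.0
```

Emit:
servo_tool(
  motion=[
    [[0, 0.045, 0, 0, 1], [0, 0.045, 0, 0, 1], [0, 0.045, 0, 0, 1], [0, 0.045, 0, 0, 1], [0, 0.045, 0, 0, 1], [0, 0.045, 0, 0, 1], [0, 0.045, 0, 0, 1], [0, 0.045, 0, 0, 1], [0, 0.045, 0, 0, 1], [0, 0.045, 0, 0, 1], [0, 0, 0, 0, 1], [0, 0, 0, 0, 1]],
  ],
)

```text
t: 18.35
ee_pos: [242.9, 208.4, 183.1]
tool_rot: [[-0.891, -0.454, 0.0], [-0.454, 0.891, 0.0], [-0.0, -0.0, -1.0]]
ft_force: [0.4, 0.1, -0.1]
gripper_width: 85.3
grasp_force: 0.0
```

```bash
python3 - <<'E'
from h import *
p,d=snap('side');p2,d2=snap('top')
u=cv2.resize(p[140:300,310:470],(400,400),interpolation=cv2.INTER_CUBIC)
t=cv2.resize(p2[110:250,290:430],(400,400),interpolation=cv2.INTER_CUBIC)
cv2.imwrite('pics/f1.png',np.hstack([u,t])[...,::-1])
o=bot.get_obs(); print(o['t'],o['ee_pos'].round(1))
a=np.radians(26.8); R=np.array([[np.cos(a),np.sin(a)],[-np.sin(a),np.cos(a)]])
W=world('top',d2); s=(W[...,:2]-[624.9,-20.8])@R.T; z=W[...,2]
m=(z>67)&(z<75.5)&(abs(s[...,1])<36)&(s[...,0]>-110)&(s[...,0]<-15)
if m.sum()>5: print('heel',m.sum(),s[m].min(0).round(1),s[m].max(0).round(1),s[m].mean(0).round(1),z[m].mean().round(1))
w=W[150:240,330:420].reshape(-1,3); m=(w[:,2]>25)&(w[:,2]<45)
if m.sum()>5: print('fork handle',m.sum(),np.median(w[m],0),cv2.minAreaRect(w[m][:,:2].astype(np.float32)))
E
```

```text
18.45 [243.8 207.3 182.9]
heel 74 [-34.4 -29.6] [-15.1  29.2] [-26.5   0.2] 72.1
fork handle 391 [ 436.82794348 -185.24256573   34.26988007] ((488.7802429199219, -119.25166320800781), (278.34344482421875, 78.23529815673828), 38.169071197509766)
```

View pics/f1.png

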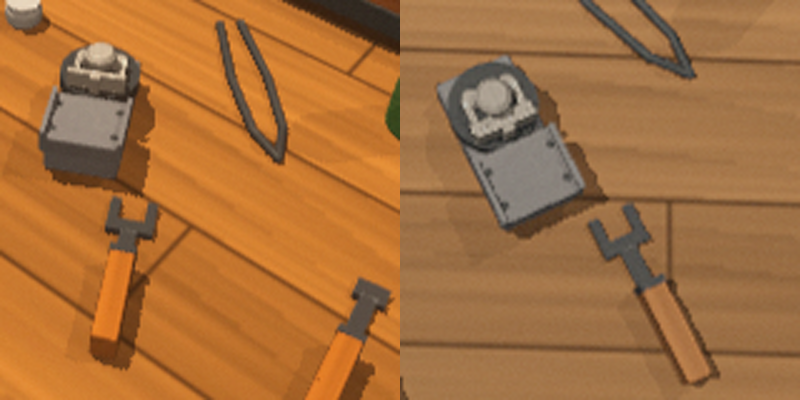

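The clip now surrounds the spindle, with its heel level at z 72 and centred at y ≈ 0. The fork lies flat on the bench with its handle top at 34 mm, and the blade is untouched. Handing in.

```bash
python3 -c "
from plant import bot
print(bot.finish_job())"
```

```text
the job is handed in; nothing more can be done
None
```

I pushed the waiting clip home on the unfinished stand's spindle with the fork, laid the fork flat on the bench and let go, left the flat-bladed pusher untouched, and handed the job in; `finish_job()` returned no verdict.

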